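# Shut the utensil tray and throw its toggle latch

## Task

Push the pulled-out utensil tray fully home into its wooden case with your fingertips, and only then flip the red toggle lever on top of the case over towards the tray front until it snaps down into its locked position. Push gently, lift nothing (neither the tray nor anything else), and leave the ramekin and the other kitchen things where they stand.

Things in the scene. Friction and masses are not known exactly. Their poses are not given: they have to be found in the camera images.
- case: Fixed light wooden case on the counter, 280 mm deep (x), 300 wide (y), 105 high, open at the front. Origin: centre of its underside. x points level from the open front to the back, y along the front, z up. On its flat top stand the latch and the ramekin, one left, one right. The tray goes in along +x; fully home, its front board's back touches the case's front and tray is at x = -154 mm in this frame.
- tray: Loose utensil tray, 0.4 to 0.75 kg, found 45 to 80 mm out; slides on the case's floor (4 mm side play) with a few newtons; pushed far off-centre it may bind. Brown front board: 290 mm wide, 14 thick, from 8 to 100 mm above the counter. Origin: on the board's outer (robot-side) face, mid-width, 12 mm above the counter. Axes as the case's, x into the case. Its cutlery is fixed in it.
- lock_lever (a joint): Red toggle lever, rad: 0 = unlocked, leaning 0.7 back (to the case's +x); 0.7 = upright, dead centre; 1.4 = locked, leaning 0.7 forward, its steel hook then in front of the top of the tray's board. An over-centre spring holds it at both ends: about 4 N at the grip starts it, the force falls to nothing at dead centre, past that it snaps over by itself.
- lock_pivot (a point): Middle of the lever's hinge axis, which lies along the case's y, 127 mm above the counter (22 above the case's top), at x = -115 mm in the case's frame and 85 to 100 mm left or right of its middle. The bracket reaches 8 mm above it. With the lever unlocked the raised hook stands up to 48 mm above and up to 48 mm in front of it.
- lever_tip (a point): Centre of the lever's free end, 80 mm from the hinge axis. The red grip is the last 46 mm of the lever, 32 mm wide (along the case's y), 11 mm thick. Unlocked, the tip is 52 mm behind and 61 mm above the axis; locked, as far in front and as high. The case's top behind it is bare.
- ramekin: Loose white ceramic ramekin, 66 mm across, 45 mm high, on top of the case on the side away from the latch. Origin: centre of its underside. Leave alone.
- rolling_pin: Loose clear acrylic rolling pin on the counter, 48 mm thick, 330 mm long along its x. Origin: under its middle. Leave alone.
- bowl: Loose white plastic bowl with a snap lid, 146 mm across, 68 mm high. Origin: centre of its underside. Leave alone.
- fork: Loose steel fork, 180 mm long along its x, 4 mm thick, flat on the counter. Origin: near its middle, underside. Leave alone.
- mug: Loose blue mug, 80 mm across, 90 mm high. Origin: centre of its underside. Leave alone.
- jar: Loose amber glass jar, 70 mm across, 100 mm high. Origin: centre of its underside. Leave alone.
- latch: Fixed steel latch bracket (46 mm wide, 44 mm deep, 30 mm high) on the case's top, carrying the lever. Origin: centre of its foot, straight below the hinge axis. Axes as the case's.

How it is judged:
By the outcome, as a careful person would: the job done as asked, in the order asked, and still so for the second after the job is handed in, with the robot touching nothing.
It also fails if it takes over 45 s, if anything falls off the work surface, if the arm or the gripper's body presses on something with over 40 N, if the wrist force passes 120 N, or if a joint passes its speed limit or range.

## Robot

A 6-joint arm with a two-finger parallel gripper is mounted at the origin on the work surface. World frame = base frame: x ahead of the robot, y to its left, z up, the work surface at z = 0. Lengths are in m, angles in rad, forces in N, time in s.
With the tool pointing down it reaches from about 0.25 to 0.775 m from the base axis. Payload 4 kg.
Tool frame: the origin (TCP) lies midway between the tips of the shut fingers; the grasp point (between the pads) lies 19 mm behind it; z points along the fingers, x is the direction in which the jaws open and shut, and the axes are right-handed (so a half turn about z gives the same grasp; the last joint's range is limited). The gripper opens to 94 mm and grips with 3 to 60 N. Pads are 16 mm wide; open, the fingers measure 119 mm over their backs; the gripper's body (75 mm by 177 mm) begins 78 mm behind the grasp point.
Start: joints at [-1.387, 0.087, 1.371, -0, 1.684, -0.103], TCP at [0.156, -0.528, 0.206] pointing down, gripper open.
Joint ranges: [-3.1, 3.1], [-0.76, 2.03], [0.27, 2.55], [-1.08, 4.22], [0.17, 2.65], [-2.57, 2.57]. Speed limits (rad/s): [2.79, 2.79, 3.14, 3.14, 3.14, 3.14].

## Interface

Orientations are given as [roll, pitch, yaw] about the fixed x, y, z axes, in that order (R = Rz(yaw) Ry(pitch) Rx(roll)).
In Python, from bench import robot gives the robot as it stands.
- The arm moves only by the shell command python3 -m handwheel 'ROWS'. ROWS is a JSON object of lists of equal length, an entry for each row: "delta_pos": the shift along the tool's x, y, z in mm, a list of three; "rotation": the turn, a rotation vector about the tool's x, y, z in rad, a list of three; "claw": the closure, from -1 (fully open) to 1 (shut). In form: {"delta_pos": [[tx, ty, tz], ...], "rotation": [[wx, wy, wz], ...], "claw": [claw, ...]}. A call has exactly 8 rows; each row shifts and turns the commanded pose from where the row before left it, along the tool's axes as they then stand; what a row does not reach is not made up. A row lasts 1/8 s, in which the tool goes at most 62.5 mm and 10.7 degrees, less where a joint would pass 70% of its speed; a pose out of reach is approached as far as the arm can. A call with a gripper value outside its range is refused whole. The fingers move at their own pace and stop on an object; the grip force is fixed at half the most. Time passes only in rows, so rows that do not move let the fingers close, or fill a call up. It gives the time, the measured TCP pose, the force and the opening at its end, in the units of the state.
- robot.get_obs(): the state, without advancing time (a new reading comes with each control period).
- robot.snapshot(name): name is "side" or "top"; returns a dict with "color" (480x640x3 uint8, red, green, blue), "intrinsics" (3x3 intrinsics, pixels), "eye" and "rotation" of the camera in the world. Camera axes: x right, y down, z forward; pixel columns grow to the right and rows downward; lengths in m; the calibration is good to about 2 mm. A picture is of the moment at which its call begins. There is no depth.
- robot.close_job(): hands the job in, once; it reports no verdict.
The state is a dict: "time": time; "joint_positions": joint angles; "qvel": joint speeds; "joint_torque": joint torques, N m; "tool_pos": TCP position; "ee_rot": TCP orientation; "wrist_force": force on the tool from outside, world axes, zero at the start; "wrist_torque": the same for the moment, N m; "width": finger opening in m.
Only numpy, scipy, OpenCV 4.12 (cv2) and the standard library are available. Lean on these libraries where they do the work, as an engineer would, in place of code of your own. Each camera call takes 0.05 s, during which the arm holds its last target.

## Working session

There is one attempt and no reset: what is moved stays moved. The work goes in short steps, Python scripts to look and compute and a shell command to move; the robot and the scene stay as the last step left them, time stands still between calls to the robot, and variables do not carry over. Pictures are saved under pics/ and viewed, and the job is handed in when it is done.

```bash
mkdir -p pics; ls; python3 - <<'E'
from bench import robot
import cv2,numpy as np
for n in ("side","top"):
    s=robot.snapshot(n); cv2.imwrite(f"pics/{n}0.png",s["color"][:,:,::-1])
    np.savez(f"{n}0.npz",**s); print(n,s["intrinsics"].tolist(),np.round(s["eye"],4),np.round(s["rotation"],4).tolist())
print(robot.get_obs())
E
```

```text
pics
side [[434.4342236573025, 0.0, 322.38758856784665], [0.0, 434.4342236573025, 242.98479324492098], [0.0, 0.0, 1.0]] [0.2652 0.6958 0.8841] [-2.3829, -0.0167, -2.7545]
top [[555.1053002220251, 0.0, 316.3244586331725], [0.0, 555.1053002220251, 238.71819697149712], [0.0, 0.0, 1.0]] [0.3341 0.0398 1.5676] [-3.0143, -0.015, -1.5924]
{'time': 0.1, 'joint_positions': array([-1.38712674e+00,  8.78640445e-02,  1.37208203e+00,  5.20268806e-06,
        1.68362394e+00, -1.03093085e-01]), 'qvel': array([ 0.00127778, -0.0007279 , -0.00143583,  0.00185538, -0.00118019,
        0.00138613]), 'joint_torque': array([ 1.90363324e-03, -3.41252804e+01, -3.03302336e+01,  7.20305904e-02,
        3.04090139e-02, -9.66228868e-05]), 'tool_pos': array([ 0.15547625, -0.527048  ,  0.20444126]), 'ee_rot': array([-3.14138402e+00,  1.96633354e-03, -1.28403287e+00]), 'wrist_force': array([1.77982699, 0.31839388, 0.10294718]), 'wrist_torque': array([-0.03081576, -0.0252841 , -0.02361646]), 'width': 0.09416643714601877}
```

View pics/side0.png

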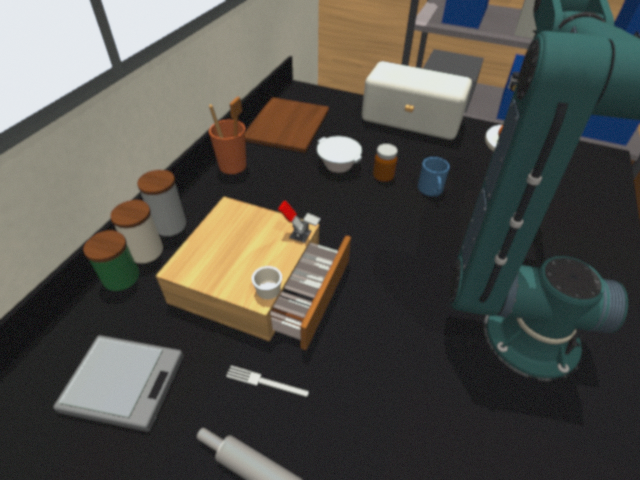

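View pics/top0.png

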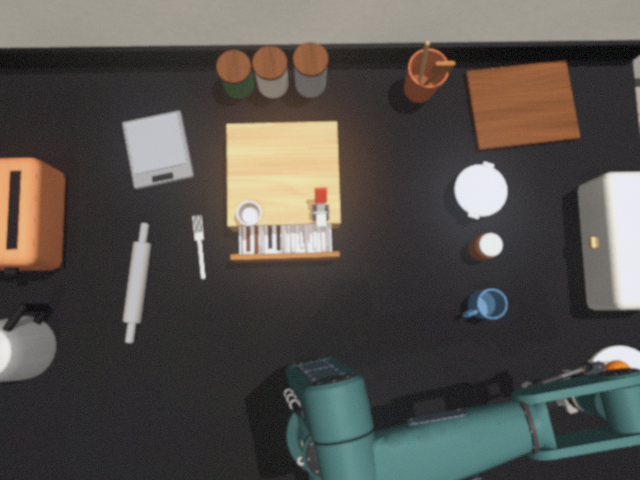

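```bash
cat > h.py <<'E'
import numpy as np,cv2
from scipy.spatial.transform import Rotation as R
def load(n): return dict(np.load(n))
def ray(s,uv):
    d=np.linalg.inv(s["intrinsics"])@np.array([uv[0],uv[1],1.])
    return s["eye"],R.from_euler("xyz",s["rotation"]).as_matrix()@d
def onz(s,uv,z):
    e,d=ray(s,uv); return e+d*(z-e[2])/d[2]
def proj(s,p):
    c=R.from_euler("xyz",s["rotation"]).as_matrix().T@(np.asarray(p)-s["eye"]); q=s["intrinsics"]@c; return q[:2]/q[2]
def tri(s1,u1,s2,u2):
    A=[];b=[]
    for s,u in((s1,u1),(s2,u2)):
        e,d=ray(s,u);d=d/np.linalg.norm(d);M=np.eye(3)-np.outer(d,d);A.append(M);b.append(M@e)
    p=np.linalg.lstsq(np.vstack(A),np.hstack(b),rcond=None)[0]
    return p
E
python3 - <<'E'
from h import *
t=load("top0.npz");s=load("side0.npz")
for s_,n in((t,"top"),(s,"side")):
    im=s_["color"][:,:,::-1].copy();hsv=cv2.cvtColor(im,cv2.COLOR_BGR2HSV)
    x0,x1,y0,y1=(200,360,100,280) if n=="top" else (150,360,180,360)
    cv2.imwrite(f"pics/{n}_c.png",cv2.resize(im[y0:y1,x0:x1],None,fx=3.3 if n=="top" else 3.3,fy=3.3,interpolation=cv2.INTER_CUBIC))
    red=((hsv[:,:,0]<5)|(hsv[:,:,0]>175))&(hsv[:,:,1]>200)&(hsv[:,:,2]>100)
    red[:y0]=0;red[y1:]=0;red[:,:x0]=0;red[:,x1:]=0
    ys,xs=np.nonzero(red);print(n,"red",len(xs),cv2.boxPoints(cv2.minAreaRect(np.c_[xs,ys].astype(np.float32))).tolist())
    for nm,lo,hi in(("wood",(12,50,120),(30,190,255)),("brown",(5,150,50),(14,255,220))):
        m=cv2.inRange(hsv,lo,hi);k=np.zeros_like(m);k[y0:y1,x0:x1]=m[y0:y1,x0:x1]
        c=max(cv2.findContours(k,0,2)[0],key=cv2.contourArea)
        print(n,nm,cv2.contourArea(c),np.round(cv2.boxPoints(cv2.minAreaRect(c)),1).tolist())
E
```

```text
top red 0 [[0.0, 0.0], [0.0, 0.0], [0.0, 0.0], [0.0, 0.0]]
top wood 10561.0 [[223.10000610351562, 122.69999694824219], [337.8999938964844, 119.0999984741211], [341.3999938964844, 226.6999969482422], [226.5, 230.39999389648438]]
top brown 1.5 [[315.0, 190.0], [316.1000061035156, 189.8000030517578], [317.1000061035156, 197.0], [316.0, 197.10000610351562]]
side red 184 [[276.5000305175781, 207.50003051757812], [284.0000305175781, 200.00003051757812], [297.0000305175781, 213.00003051757812], [289.5000305175781, 220.50003051757812]]
side wood 10576.0 [[152.10000610351562, 287.5], [185.3000030517578, 182.10000610351562], [322.79998779296875, 225.5], [289.6000061035156, 330.8999938964844]]
side brown 739.0 [[274.79998779296875, 334.79998779296875], [326.1000061035156, 225.3000030517578], [357.1000061035156, 239.8000030517578], [305.79998779296875, 349.29998779296875]]
```

View pics/top_c.png

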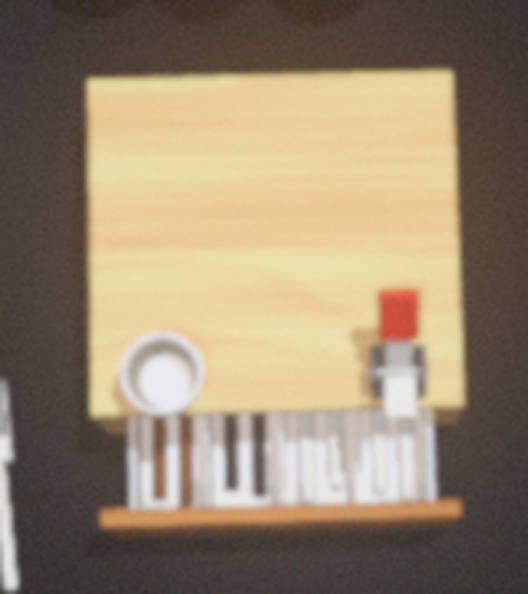

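View pics/side_c.png

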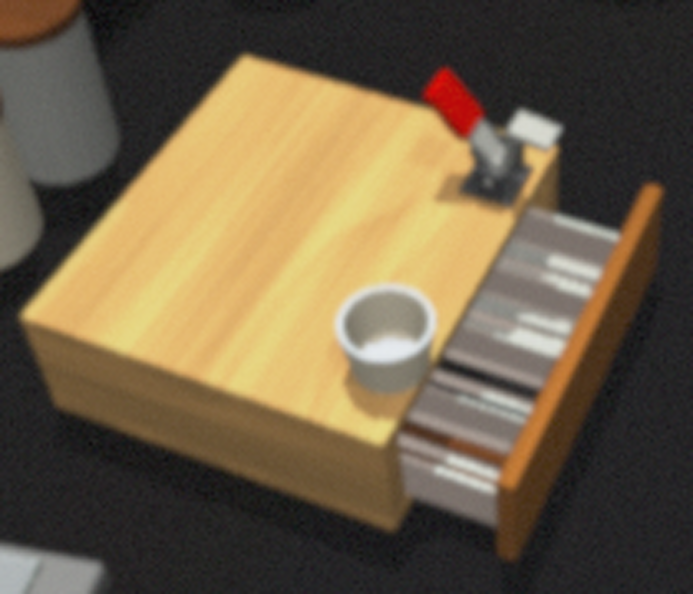

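```bash
python3 - <<'E'
from h import *
t=load("top0.npz");s=load("side0.npz")
T=lambda p:(200+(p[0]+.5)/3.3-.5,100+(p[1]+.5)/3.3-.5)
S=lambda p:(150+(p[0]+.5)/3.3-.5,180+(p[1]+.5)/3.3-.5)
tp={"RL":(87,78),"RR":(453,70),"FR":(465,405),"FL":(91,415)}
sp={"RL":(20,318),"RR":(245,56),"FL":(385,445),"FR":(556,148)}
for k in tp: print(k,onz(t,T(tp[k]),.105).round(4),onz(s,S(sp[k]),.105).round(4),tri(t,T(tp[k]),s,S(sp[k])).round(4))
for k,a in {"bTL_back":(100,511),"bTR_back":(462,500),"bTL_fr":(100,528),"bTR_fr":(462,516)}.items(): print(k,onz(t,T(a),.1).round(4))
for k,a in {"bTL_back":(502,488),"bTL_fr":(520,490),"bTR_fr":(661,190),"bTR_back":(648,183)}.items(): print("side",k,onz(s,S(a),.1).round(4))
print("tip z.188",onz(t,T((399,291)),.188).round(4),tri(t,T((399,291)),s,S((435,83))).round(4))
print("hook",tri(t,T((400,397)),s,S((535,128))).round(4))
print("ramekin",onz(t,T((162,373)),.15).round(4),onz(s,S((387,324)),.15).round(4))
E
```

```text
RL [0.8423 0.2528 0.105 ] [0.8433 0.2527 0.105 ] [0.8425 0.2529 0.1056]
RR [ 0.8442 -0.0495  0.105 ] [ 0.8456 -0.0493  0.105 ] [ 0.8448 -0.0492  0.1052]
FR [ 0.5634 -0.0518  0.105 ] [ 0.5668 -0.0496  0.105 ] [ 0.5655 -0.0515  0.1033]
FL [0.5611 0.2499 0.105 ] [0.5626 0.2483 0.105 ] [0.5612 0.2497 0.1075]
bTL_back [0.4838 0.2435 0.1   ]
bTR_back [ 0.4868 -0.0476  0.1   ]
bTL_fr [0.4701 0.2435 0.1   ]
bTR_fr [ 0.4739 -0.0472  0.1   ]
side bTL_back [0.4812 0.2457 0.1   ]
side bTL_fr [0.4701 0.2426 0.1   ]
side bTR_fr [ 0.4772 -0.0434  0.1   ]
side bTR_back [ 0.489  -0.0465  0.1   ]
tip z.188 [0.64   0.0017 0.188 ] [0.6407 0.002  0.1884]
hook [0.561  0.0027 0.1736]
ramekin [0.5863 0.1879 0.15  ] [0.5876 0.1895 0.15  ]
```

```bash
python3 -m handwheel '{"delta_pos":[[0,0,-5],[0,0,-5],[0,0,-5],[0,0,-5],[0,0,-5],[0,0,-5],[0,0,-5],[0,0,-5]],"rotation":[[0,0,-0.16],[0,0,-0.16],[0,0,-0.16],[0,0,-0.16],[0,0,-0.16],[0,0,-0.16],[0,0,-0.16],[0,0,-0.16]],"claw":[1,1,1,1,1,1,1,1]}'
```

```text
time: 1.1
tool_pos: [0.1555, -0.5273, 0.2449]
ee_rot: [-3.14, 0.0, 0.001]
wrist_force: [-0.2, 0.6, -0.5]
width: 0.0175
```

```bash
python3 -m handwheel '{"delta_pos":[[16,-39,0],[16,-39,0],[16,-39,0],[16,-39,0],[16,-39,0],[16,-39,0],[16,-39,0],[16,-39,0]],"rotation":[[0,0,0],[0,0,0],[0,0,0],[0,0,0],[0,0,0],[0,0,0],[0,0,0],[0,0,0]],"claw":[1,1,1,1,1,1,1,1]}'
python3 -m handwheel '{"delta_pos":[[16,-39,0],[16,-39,0],[16,-39,0],[16,-39,0],[16,-39,0],[16,-39,0],[16,-39,0],[16,-39,0]],"rotation":[[0,0,0],[0,0,0],[0,0,0],[0,0,0],[0,0,0],[0,0,0],[0,0,0],[0,0,0]],"claw":[1,1,1,1,1,1,1,1]}'
```

```text
time: 2.1
tool_pos: [0.285, -0.2146, 0.245]
ee_rot: [-3.141, 0.0, -0.004]
wrist_force: [0.1, 0.3, -0.5]
width: 0.0005
time: 3.1
tool_pos: [0.4142, 0.0968, 0.245]
ee_rot: [3.141, 0.001, -0.004]
wrist_force: [-0.1, -0.6, -0.2]
width: 0.0004
```

```bash
python3 -m handwheel '{"delta_pos":[[0,0,30],[0,0,30],[0,0,30],[0,0,30],[0,0,30],[0,0,30],[0,0,0],[0,0,0]],"rotation":[[0,0,0],[0,0,0],[0,0,0],[0,0,0],[0,0,0],[0,0,0],[0,0,0],[0,0,0]],"claw":[1,1,1,1,1,1,1,1]}'
python3 - <<'E'
from bench import robot
import cv2,numpy as np
for n in ("side","top"):
    s=robot.snapshot(n); np.savez(f"{n}1.npz",**s); im=s["color"][:,:,::-1]
    x0,x1,y0,y1=(200,380,100,320) if n=="top" else (150,400,180,380)
    cv2.imwrite(f"pics/{n}1.png",cv2.resize(im[y0:y1,x0:x1],None,fx=2.6,fy=2.6,interpolation=cv2.INTER_CUBIC))
E
```

```text
time: 4.1
tool_pos: [0.4147, 0.0955, 0.0664]
ee_rot: [-3.142, -0.001, -0.004]
wrist_force: [-0.4, 0.6, 0.6]
width: 0.0003
```

View pics/side1.png

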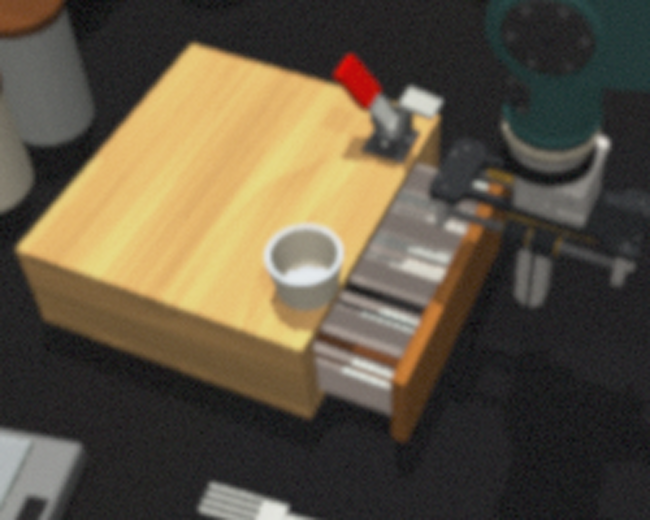

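```bash
python3 -m handwheel '{"delta_pos":[[8,0,0],[8,0,0],[8,0,0],[6,0,0],[4,0,0],[4,0,0],[4,0,0],[4,0,0]],"rotation":[[0,0,0],[0,0,0],[0,0,0],[0,0,0],[0,0,0],[0,0,0],[0,0,0],[0,0,0]],"claw":[1,1,1,1,1,1,1,1]}'
python3 -m handwheel '{"delta_pos":[[5,0,0],[5,0,0],[5,0,0],[5,0,0],[5,0,0],[5,0,0],[5,0,0],[5,0,0]],"rotation":[[0,0,0],[0,0,0],[0,0,0],[0,0,0],[0,0,0],[0,0,0],[0,0,0],[0,0,0]],"claw":[1,1,1,1,1,1,1,1]}'
```

```text
time: 5.2
tool_pos: [0.4603, 0.0952, 0.0655]
ee_rot: [3.142, -0.0, -0.004]
wrist_force: [0.3, -0.2, 1.1]
width: 0.0005
time: 6.2
tool_pos: [0.5004, 0.095, 0.0654]
ee_rot: [3.141, 0.0, -0.004]
wrist_force: [-4.2, 0.0, 2.0]
width: 0.0004
```

Contact at about 4 N, sliding. 35 mm or so left.

```bash
python3 -m handwheel '{"delta_pos":[[4,0,0],[4,0,0],[4,0,0],[4,0,0],[3,0,0],[3,0,0],[3,0,0],[3,0,0]],"rotation":[[0,0,0],[0,0,0],[0,0,0],[0,0,0],[0,0,0],[0,0,0],[0,0,0],[0,0,0]],"claw":[1,1,1,1,1,1,1,1]}'
python3 - <<'E'
from bench import robot
import cv2,numpy as np
for n in ("side","top"):
    s=robot.snapshot(n); np.savez(f"{n}2.npz",**s); im=s["color"][:,:,::-1]
    x0,x1,y0,y1=(200,360,100,280) if n=="top" else (150,360,180,360)
    cv2.imwrite(f"pics/{n}2.png",cv2.resize(im[y0:y1,x0:x1],None,fx=3.3,fy=3.3,interpolation=cv2.INTER_CUBIC))
E
```

```text
time: 7.2
tool_pos: [0.5282, 0.0949, 0.0654]
ee_rot: [3.141, 0.0, -0.004]
wrist_force: [-3.6, -1.4, 1.1]
width: 0.0003
```

View pics/side2.png

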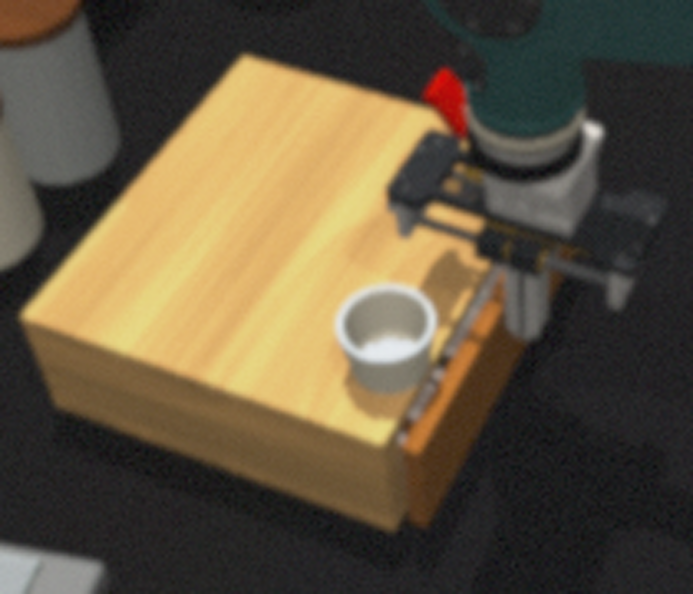

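Gap of a few mm left at the front edge (picture about (460,350)). Creep in, watching the force.

```bash
python3 -m handwheel '{"delta_pos":[[1.5,0,0],[1.5,0,0],[1,0,0],[1,0,0],[1,0,0],[1,0,0],[0.5,0,0],[0.5,0,0]],"rotation":[[0,0,0],[0,0,0],[0,0,0],[0,0,0],[0,0,0],[0,0,0],[0,0,0],[0,0,0]],"claw":[1,1,1,1,1,1,1,1]}'
```

```text
time: 8.3
tool_pos: [0.5361, 0.0949, 0.0654]
ee_rot: [3.142, 0.0, -0.004]
wrist_force: [-3.3, -0.5, 0.9]
width: 0.0003
```

```bash
python3 -m handwheel '{"delta_pos":[[0.5,0,0],[0.5,0,0],[0.5,0,0],[0.5,0,0],[0,0,0],[0,0,0],[0,0,0],[0,0,0]],"rotation":[[0,0,0],[0,0,0],[0,0,0],[0,0,0],[0,0,0],[0,0,0],[0,0,0],[0,0,0]],"claw":[1,1,1,1,1,1,1,1]}'
```

```text
time: 9.3
tool_pos: [0.5373, 0.0948, 0.0654]
ee_rot: [3.141, 0.002, -0.004]
wrist_force: [-4.9, -1.6, 1.9]
width: 0.0003
```

```bash
python3 -m handwheel '{"delta_pos":[[0.5,0,0],[0.5,0,0],[0.5,0,0],[0.5,0,0],[0.5,0,0],[0,0,0],[0,0,0],[0,0,0]],"rotation":[[0,0,0],[0,0,0],[0,0,0],[0,0,0],[0,0,0],[0,0,0],[0,0,0],[0,0,0]],"claw":[1,1,1,1,1,1,1,1]}'
```

```text
time: 10.3
tool_pos: [0.5375, 0.0947, 0.0655]
ee_rot: [3.141, 0.007, -0.004]
wrist_force: [-11.9, -0.6, 5.9]
width: 0.0006
```

The tray is on its stop: force rises to 12 N with no motion, at the expected x of 0.537. Next I back off and look.

```bash
python3 -m handwheel '{"delta_pos":[[-6,0,0],[-14,0,0],[-20,0,0],[-20,0,-30],[0,0,-40],[0,0,-40],[0,0,-40],[0,0,-35]],"rotation":[[0,0,0],[0,0,0],[0,0,0],[0,0,0],[0,0,0],[0,0,0],[0,0,0],[0,0,0]],"claw":[1,1,1,1,1,1,1,1]}'
python3 - <<'E'
from bench import robot
import cv2,numpy as np
for n in ("side","top"):
    s=robot.snapshot(n); np.savez(f"{n}3.npz",**s); im=s["color"][:,:,::-1]
    x0,x1,y0,y1=(200,360,100,280) if n=="top" else (150,360,180,360)
    cv2.imwrite(f"pics/{n}3.png",cv2.resize(im[y0:y1,x0:x1],None,fx=3.3,fy=3.3,interpolation=cv2.INTER_CUBIC))
E
```

```text
time: 11.3
tool_pos: [0.4808, 0.0952, 0.2525]
ee_rot: [-3.141, -0.003, -0.004]
wrist_force: [0.2, -0.9, 0.6]
width: 0.0004
```

View pics/side3.png

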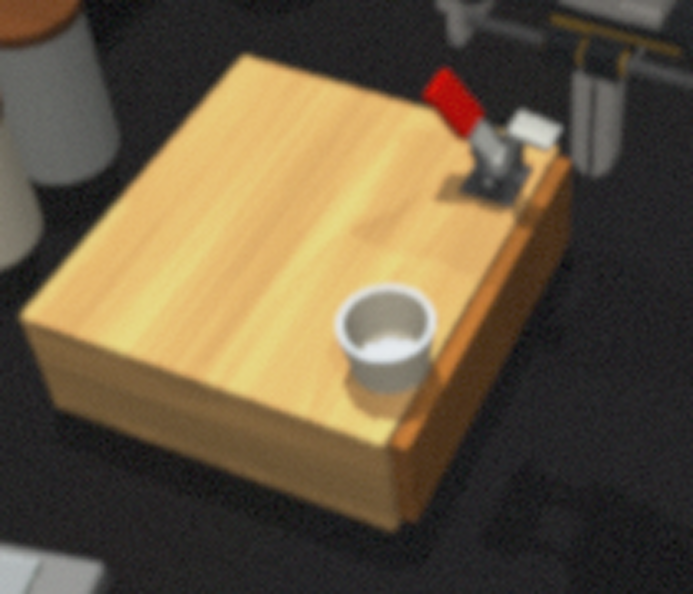

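View pics/top3.png

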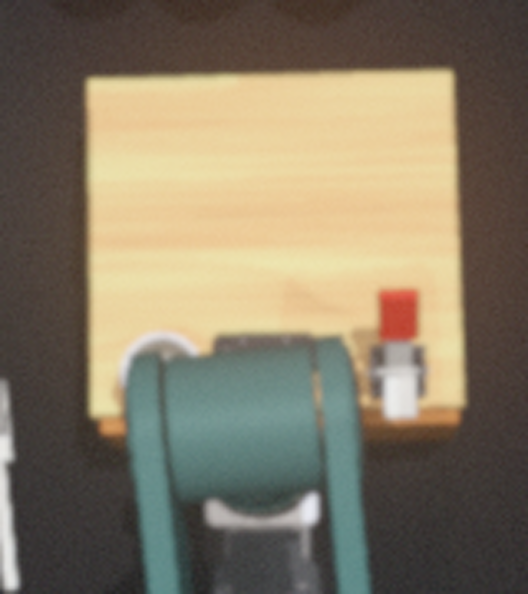

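```bash
python3 -m handwheel '{"delta_pos":[[26,11.7,0],[26,11.7,0],[26,11.7,0],[26,11.7,0],[26,11.7,0],[26,11.7,0],[26,11.7,0],[26,11.7,0]],"rotation":[[0,0,0],[0,0,0],[0,0,0],[0,0,0],[0,0,0],[0,0,0],[0,0,0],[0,0,0]],"claw":[1,1,1,1,1,1,1,1]}'
python3 -m handwheel '{"delta_pos":[[0,0,15],[0,0,15],[0,0,15],[0,0,15],[0,0,15],[0,0,12],[0,0,0],[0,0,0]],"rotation":[[0,0,0],[0,0,0],[0,0,0],[0,0,0],[0,0,0],[0,0,0],[0,0,0],[0,0,0]],"claw":[1,1,1,1,1,1,1,1]}'
python3 - <<'E'
from bench import robot
import cv2,numpy as np
s=robot.snapshot("side"); im=s["color"][:,:,::-1]
cv2.imwrite("pics/side4.png",cv2.resize(im[100:340,150:400],None,fx=2.4,fy=2.4,interpolation=cv2.INTER_CUBIC))
E
```

```text
time: 12.4
tool_pos: [0.6887, 0.0003, 0.2484]
ee_rot: [-3.142, 0.002, -0.004]
wrist_force: [-0.1, 0.1, -0.4]
width: 0.0003
time: 13.4
tool_pos: [0.6885, 0.0007, 0.164]
ee_rot: [3.141, -0.001, -0.004]
wrist_force: [-0.2, -0.7, -0.7]
width: 0.0006
```

View pics/side4.png

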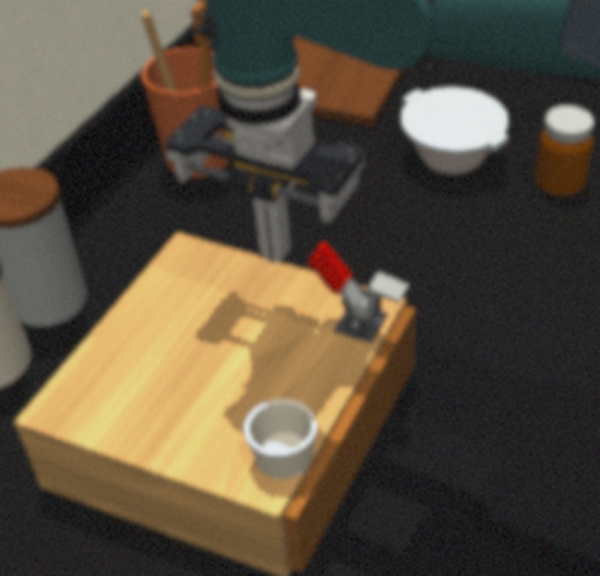

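```bash
python3 -m handwheel '{"delta_pos":[[-7,0,0],[-7,0,0],[-7,0,0],[-6,0,0],[-4,0,0],[-4,0,0],[-4,0,0],[-4,0,0]],"rotation":[[0,0,0],[0,0,0],[0,0,0],[0,0,0],[0,0,0],[0,0,0],[0,0,0],[0,0,0]],"claw":[1,1,1,1,1,1,1,1]}'
python3 -m handwheel '{"delta_pos":[[-4,0,0],[-4,0,0],[-4,0,0],[-4,0,0],[-4,0,0],[-4,0,0],[-4,0,0],[-4,0,0]],"rotation":[[0,0,0],[0,0,0],[0,0,0],[0,0,0],[0,0,0],[0,0,0],[0,0,0],[0,0,0]],"claw":[1,1,1,1,1,1,1,1]}'
```

```text
time: 14.45
tool_pos: [0.6508, 0.0007, 0.1686]
ee_rot: [3.141, -0.017, -0.004]
wrist_force: [8.9, -0.0, 6.2]
width: 0.0008
time: 15.45
tool_pos: [0.6125, 0.001, 0.163]
ee_rot: [-3.142, 0.001, -0.004]
wrist_force: [1.0, -0.2, -0.3]
width: 0.0001
```

```bash
python3 -m handwheel '{"delta_pos":[[-3,0,0],[-3,0,0],[-3,0,0],[-3,0,0],[-2,0,0],[0,0,0],[0,0,0],[0,0,0]],"rotation":[[0,0,0],[0,0,0],[0,0,0],[0,0,0],[0,0,0],[0,0,0],[0,0,0],[0,0,0]],"claw":[1,1,1,1,1,1,1,1]}'
python3 - <<'E'
from bench import robot
import cv2,numpy as np
s=robot.snapshot("side"); im=s["color"][:,:,::-1]
cv2.imwrite("pics/side5.png",cv2.resize(im[100:340,150:400],None,fx=2.4,fy=2.4,interpolation=cv2.INTER_CUBIC))
E
```

```text
time: 16.45
tool_pos: [0.5993, 0.0011, 0.1634]
ee_rot: [3.142, -0.0, -0.004]
wrist_force: [0.5, -0.3, 0.3]
width: 0.0006
```

View pics/side5.png

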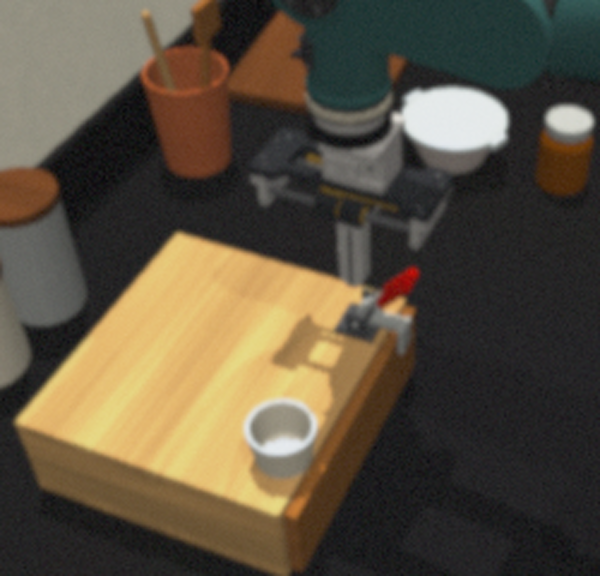

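Lever has snapped over: red grip now leans forward (400,285) and the hook hangs in front of the board (400,330). I'll withdraw backwards, then up.

```bash
python3 -m handwheel '{"delta_pos":[[10,0,0],[20,0,0],[20,0,0],[20,0,-20],[0,0,-40],[0,0,-40],[0,0,-40],[0,0,0]],"rotation":[[0,0,0],[0,0,0],[0,0,0],[0,0,0],[0,0,0],[0,0,0],[0,0,0],[0,0,0]],"claw":[1,1,1,1,1,1,1,1]}'
python3 -m handwheel '{"delta_pos":[[0,-30,-10],[0,-30,-10],[0,-30,0],[0,-30,0],[0,-30,0],[0,0,0],[0,0,0],[0,0,0]],"rotation":[[0,0,0],[0,0,0],[0,0,0],[0,0,0],[0,0,0],[0,0,0],[0,0,0],[0,0,0]],"claw":[1,1,1,1,1,1,1,1]}'
python3 - <<'E'
from bench import robot
from h import *
for n in ("side","top"):
    s=robot.snapshot(n); np.savez(f"{n}6.npz",**s); im=s["color"][:,:,::-1]
    cv2.imwrite(f"pics/{n}6f.png",im)
    x0,x1,y0,y1=(200,360,100,280) if n=="top" else (150,360,180,360)
    cv2.imwrite(f"pics/{n}6.png",cv2.resize(im[y0:y1,x0:x1],None,fx=3.3,fy=3.3,interpolation=cv2.INTER_CUBIC))
    print(n,"expected locked tip px in crop",((proj(s,(.536,.002,.188))-[x0,y0])*3.3).round(1))
E
```

```text
time: 17.5
tool_pos: [0.671, 0.0007, 0.3083]
ee_rot: [3.141, -0.009, -0.004]
wrist_force: [0.5, 0.3, 0.1]
width: -0.0
time: 18.5
tool_pos: [0.6699, 0.1495, 0.323]
ee_rot: [3.141, 0.001, -0.006]
wrist_force: [0.0, -0.6, 0.8]
width: -0.0001
side expected locked tip px in crop [568.1 121.2]
top expected locked tip px in crop [400.6 423.8]
```

View pics/side6.png

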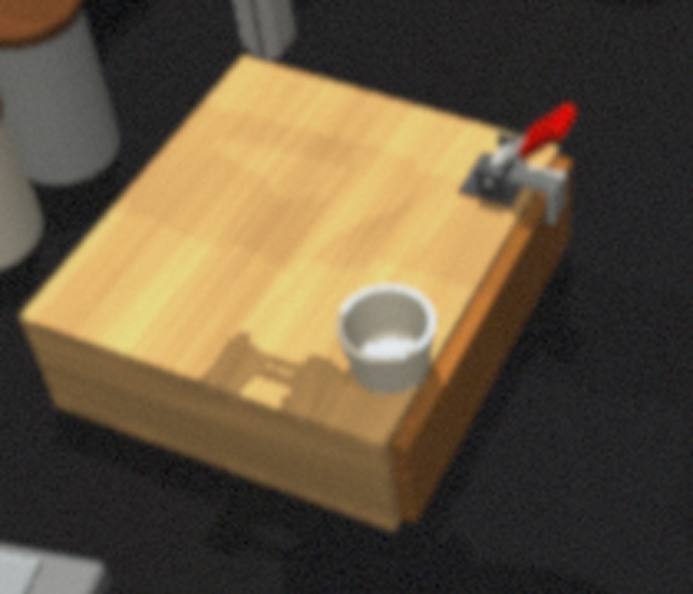

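View pics/top6f.png

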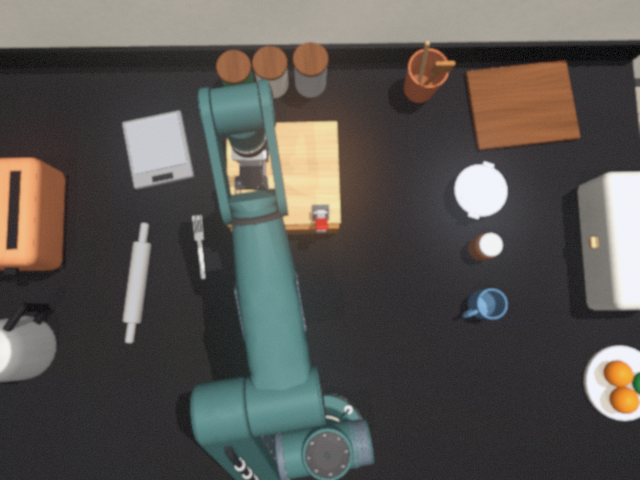

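```bash
python3 - <<'E'
from h import *
piv=np.array([.588,.0017,.127])
for tag,angs in(("0",(0,)),("6",(1.2,1.3,1.4))):
  for n in("side","top"):
    s=load(n+tag+".npz");hsv=cv2.cvtColor(s["color"],cv2.COLOR_RGB2HSV)
    m=((hsv[:,:,0]<6)|(hsv[:,:,0]>174))&(hsv[:,:,1]>150)&(hsv[:,:,2]>80)
    k=np.zeros_like(m);sl=(slice(180,260),slice(270,345));k[sl]=m[sl]
    ys,xs=np.nonzero(k);print(tag,n,len(xs),"centroid",xs.mean().round(1),ys.mean().round(1),"bbox",xs.min(),xs.max(),ys.min(),ys.max())
    for a in angs:
        d=np.array([np.sin(.7-a),0,np.cos(.7-a)]);nn=np.array([np.cos(.7-a),0,-np.sin(.7-a)])
        c=np.array([proj(s,piv+d*r+nn*t+np.array([0,w,0])) for r in(.034,.08) for t in(-.0055,.0055) for w in(-.016,.016)])
        print("  ang",a,"grip centre",proj(s,piv+d*.057).round(1),"bbox",c.min(0).round(1),c.max(0).round(1))
E
```

```text
0 side 220 centroid 286.9 209.9 bbox 278 296 200 220
  ang 0 grip centre [288.2 212. ] bbox [277.9 200.3] [298.2 223.7]
0 top 118 centroid 320.1 194.9 bbox 316 325 189 201
  ang 0 grip centre [320.6 195.2] bbox [314.2 186.6] [327.  203.6]
6 side 144 centroid 316.2 218.0 bbox 308 324 211 226
  ang 1.2 grip centre [312.5 217.2] bbox [303.8 206.6] [321.4 227.7]
  ang 1.3 grip centre [314.4 218.7] bbox [305.  208.6] [323.9 228.7]
  ang 1.4 grip centre [316.1 220.3] bbox [306.2 210.7] [326.2 229.7]
6 top 114 centroid 321.1 223.6 bbox 315 327 219 229
  ang 1.2 grip centre [321.2 219.4] bbox [314.7 214.3] [327.9 224.7]
  ang 1.3 grip centre [321.2 221.5] bbox [314.7 215.6] [327.9 227.5]
  ang 1.4 grip centre [321.2 223.5] bbox [314.7 216.9] [327.9 230.2]
```

Both views match 1.4 rad (fully locked), so I'm handing in.

```bash
python3 -c "
from bench import robot
o=robot.get_obs();print(o['time'],o['wrist_force'],abs(o['qvel']).max());print(robot.close_job())"
```

```text
18.6 [ 0.50160927  0.58713955 -0.25558357] 0.003994633455289513
the job is handed in; nothing more can be done
None
```

I pushed the tray fully home with the shut fingertips, then flipped the red lever forward from behind until it snapped into its locked position. I handed the job in at 18.6 s with the arm clear of everything.

- **Tray:** it slid at about 4 N. At the end the force rose to 12 N with no further movement, at the expected position. Both pictures showed the front board flush against the case before I touched the lever.
- **Lever:** it took about 9 N at first contact and then went over by itself. In the final pictures the grip's position fits 1.4 rad (locked) in both views, within about 2 pixels, and the hook is in front of the board.
- **Other things:** by eye, the ramekin and the other kitchen things stand where they did at the start. I did not re-measure them.

No check failed. The only disagreement is in the side view: the grip's centre sits about 2 pixels higher than calculated, the same offset as before the flip.

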